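Fit the blue gas filter tube into its push-fit port

TASK

Take the blue gas filter tube out of the grey rack and push it, upright, down into the push-fit port with the blue collet, past the seal until it bottoms and is fully home, then let go. Leave the orange tube standing where it is in the rack, and put nothing in the orange port.

Things in the scene. Friction and masses are not known exactly. Their poses are not given: they have to be found in the camera images.
- tube_blue: rigid filter tube to fit: blue, white lower third; 20 mm diameter, 130 mm long, 70 g; lowest 12 mm tapers to 12 mm diameter. Origin: centre of its lower end, z up the tube. Starts upright, 30 mm deep (loose) in an outer hole of a grey rack 70 x 160 x 45 mm high with three holes in a row 55 mm apart, middle one empty; 100 mm stands clear; origin 15 mm above the bench.
- port_blue: port to fill, fixed: 76 mm square base, grey body, flared blue collet 54 mm wide. Origin: centre of underside, on the bench; z up the bore. Heights above it: mouth 68 mm (46 mm wide inside), funnels to a 28 mm bore at 50 mm; sprung rubber seal at 40 mm, which stops a tube merely let go and takes a 4 to 10 N push to pass; floor where the tube bottoms 15 mm.
- tube_orange: bystander: an orange tube of the same size and build, same origin and axes, standing in the other outer hole of the rack, 110 mm from the blue one. Leave it alone.
- port_orange: bystander: a fixed port of the same size and build with an orange collet, same origin and axes, at least 120 mm from the blue one. Leave it empty.
Things that resemble listed ones, but are neither listed nor needed, are in the scene too. There is more than one size of the tube_blue; the job needs the middle-sized.

How it is judged:
By the outcome, as a careful person would: the job done as asked, in the order asked, and still so for the second after the job is handed in, with the robot touching nothing.
It also fails if it takes over 38 s, if anything falls off the work surface, if the arm or the gripper's body presses on something with over 40 N, if the wrist force passes 120 N, or if a joint passes its speed limit or range.

ROBOT

A 6-joint arm with a two-finger parallel gripper is mounted at the origin on the work surface. World frame = base frame: x ahead of the robot, y to its left, z up, the work surface at z = 0. Lengths are in mm, angles in rad, forces in N, time in s.
With the tool pointing down it reaches from about 250 to 775 mm from the base axis. Payload 4 kg.
Tool frame: the origin (TCP) lies midway between the tips of the shut fingers; the grasp point (between the pads) lies behind it (arm.hold_point_z is the z of the grasp point in the tool frame, in mm); z points along the fingers, y is the line along which they close (so a half turn about z gives the same grasp; the last joint's range is limited). The gripper opens to 94 mm and grips with 3 to 60 N. Pads are 16 mm wide; open, the fingers measure 119 mm over their backs; the gripper's body (75 mm by 177 mm) begins 78 mm behind the grasp point.
Start: joints at [1.214, 0.087, 1.371, -0, 1.684, -0.103], TCP at [138.105, 532.398, 205.506] pointing down, gripper open.
Joint ranges: [-3.1, 3.1], [-0.76, 2.03], [0.27, 2.55], [-1.08, 4.22], [0.17, 2.65], [-2.57, 2.57]. Speed limits (rad/s): [2.79, 2.79, 3.14, 3.14, 3.14, 3.14].

INTERFACE

Orientations are given as a rotation vector (axis times angle).
In Python, from cell import status, imaging, arm gives the robot as it stands. The module is installed in compiled form; this text tells all that it offers.
- The arm moves only by the tool jog_arm, never from a script. Its argument "motion" is a list of rows, each an object of numbers: "wx", "wy", "wz": the turn, a rotation vector about the tool's x, y, z in rad; "dx", "dy", "dz": the shift along the tool's x, y, z in m; "gripper": the finger opening in m, from 0 to 0.094. In form: [{"wx": .., "wy": .., "wz": .., "dx": .., "dy": .., "dz": .., "gripper": ..}, ...]. A call has 1 to 12 rows; each row shifts and turns the commanded pose from where the row before left it, along the tool's axes as they then stand; what a row does not reach is not made up. A row lasts 1/12 s, in which the tool goes at most 41.7 mm and 7.16 degrees, less where a joint would pass 70% of its speed; a pose out of reach is approached as far as the arm can. A call is refused whole if a number of a shift passes 0.0417 or a number of a turn 0.125, either way. A call with a gripper value outside its range is refused whole. The fingers move at their own pace and stop on an object; "newtons" is the grip in N (left out, the last holds). Time passes only in rows, so rows that do not move let the fingers close. It gives the time, the measured TCP pose, the force, the opening and the grip force at its end, in the units of the state.
- status.get_state(): the state, without advancing time (a new reading comes with each control period).
- imaging.get_image(name): name is "scene" or "top" or "wrist"; returns a dict with "img" (420x560x3 uint8, red, green, blue), "camera_matrix" (3x3 intrinsics, pixels), "rvec" (rotation vector, rad) and "tvec" (3), from world to camera coordinates, as OpenCV has them. Camera axes: x right, y down, z forward; pixel columns grow to the right and rows downward; lengths in mm; the calibration is good to about 2 mm. The wrist camera is an equidistant fisheye: a pixel r from the principal point sees the ray r / f radians off the axis. A picture is of the moment at which its call begins. There is no depth.
- arm.sign_off(): hands the job in; it is judged then, once.
The state is a dict: "time_s": time; "joints": joint angles; "joint_vel": joint speeds; "joint_efforts": joint torques, N m; "eef_pos": TCP position; "ee_rot": TCP orientation; "wrist_force": force on the tool from outside, world axes, zero at the start; "wrist_torque": the same for the moment, N m; "opening": opening from 0.0 (shut) to 1.0 (fully open); "gripper_force": force on a finger pad.
Only numpy, scipy, OpenCV 4.12 (cv2) and the standard library are available. Lean on these libraries where they do the work, as an engineer would, in place of code of your own. Each camera call takes 0.05 s, during which the arm holds its last target. There are 200 camera calls.

## Working session

There is one attempt and no reset: what is moved stays moved. The work goes in short steps, Python scripts to look and compute and a tool call to move; the robot and the scene stay as the last step left them, time stands still between calls to the robot, and variables do not carry over. Pictures are saved under pics/ and viewed, at most 10 in all, crops included, and the job is handed in when it is done.

Besides the shell and the picture viewer there is one more tool, called after "Call:" as name(argument=value, ...) on one line, values as JSON. jog_arm: Moves the arm, as the interface text tells. Its arguments: {"type":"object","properties":{"motion":{"type":"array"},"newtons":{"type":"number"}},"required":["motion"]}

```bash
mkdir -p pics; python3 - <<'E'
from cell import status, imaging, arm
import cv2
for n in("scene","top"):
    d=imaging.get_image(n); cv2.imwrite(f"pics/{n}0.png",d["img"][:,:,::-1]); print(n,d["camera_matrix"],d["rvec"],d["tvec"])
s=status.get_state(); print(s, arm.hold_point_z)
E
```

```text
scene [[403.15759716   0.         277.51258381]
 [  0.         403.15759716 215.29085206]
 [  0.           0.           1.        ]] [ 1.51747362  1.75365268 -0.93014645] [ 111.42142131 -248.01114012 1249.20702529]
top [[423.50750855   0.         277.98082575]
 [  0.         423.50750855 212.64004908]
 [  0.           0.           1.        ]] [ 2.13087634 -2.11998498  0.14703002] [-19.16634242 548.71024841 785.40087545]
{'time_s': 0.1, 'joints': array([ 1.21384827e+00,  8.78670719e-02,  1.37209945e+00, -2.07500037e-05,
        1.68360886e+00, -1.03101131e-01]), 'joint_vel': array([ 0.00179894, -0.00110686, -0.00506915, -0.00040577,  0.00032153,
       -0.00107895]), 'joint_efforts': array([ 1.99863491e-03, -3.41251087e+01, -3.03302693e+01,  7.19148223e-02,
        3.04089056e-02, -1.09367431e-04]), 'eef_pos': array([137.95754386, 531.89996804, 204.43075814]), 'ee_rot': array([-3.97620833e-01, -3.11589133e+00,  3.03939119e-03]), 'wrist_force': array([-0.61080183,  0.2673612 , -0.17262974]), 'wrist_torque': array([-0.01829251,  0.03225866, -0.00170409]), 'gripper_force': 0.0, 'opening': 1.0034750736652276} -18.8
```

View pics/scene0.png

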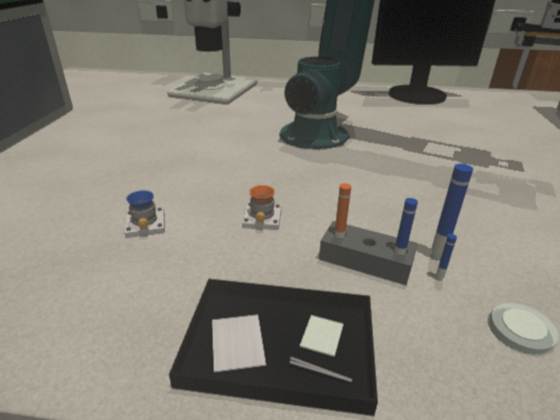

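View pics/top0.png

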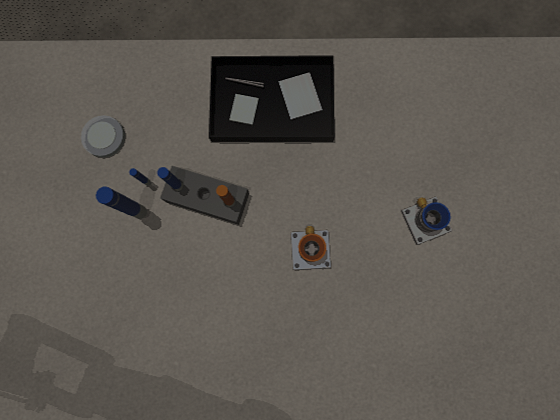

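The scene picture shows the rack with orange tube (343,205) and blue tube (405,225), the blue port at (143,210) and the orange port at (262,205). In the top view, the rack is at (205,195), the blue port at (430,218) and the orange port at (312,250).

Could be taken for tube_blue: the large one (scene 452,205 / top 107,195), the small one (448,253 / 135,173), and the one in the rack (405,225 / 165,173). I choose the one in the rack, since it is middle-sized and in an outer hole.

```bash
cat >h.py <<'E'
import numpy as np, cv2
from cell import imaging
def cam(n):
    d=imaging.get_image(n); return d, cv2.Rodrigues(np.array(d["rvec"],float))[0], np.array(d["tvec"],float).ravel(), np.array(d["camera_matrix"])
def at_z(c,uv,z):
    d,R,t,K=c; r=R.T@np.linalg.inv(K)@[*uv,1]; o=-R.T@t; return o+r*(z-o[2])/r[2]
def proj(c,p):
    d,R,t,K=c; return cv2.projectPoints(np.array(p,float).reshape(-1,3),R,t,K,None)[0].reshape(-1,2)
def tri(c1,a,c2,b):
    X=cv2.triangulatePoints(c1[3]@np.c_[c1[1],c1[2]],c2[3]@np.c_[c2[1],c2[2]],np.array(a,float).reshape(2,1),np.array(b,float).reshape(2,1)); return (X[:3]/X[3]).ravel()
E
python3 - <<'E'
from h import *
S,T=cam("scene"),cam("top")
np.set_printoptions(precision=1,suppress=True)
print("rack blue top",tri(S,(410.5,202),T,(164,173)),at_z(T,(164,173),145),at_z(S,(410.5,202),145))
print("large",tri(S,(460.5,170),T,(104,195)));print("small",tri(S,(451,237),T,(134,172)))
print("orange tube",tri(S,(345,187),T,(222,190)),at_z(T,(222,190),145))
print("port blue",tri(S,(141,198),T,(435,217)),at_z(T,(435,217),68))
print("port base corners",[at_z(T,p,10)[:2] for p in((402,209),(437,201),(452,235),(416,243))])
print("port orange",at_z(T,(312,248),68)); print("hole",at_z(T,(204,194),45))
i=T[0]["img"];a=cv2.resize(i[150:240,85:265],None,fx=4,fy=4,interpolation=2);b=cv2.resize(i[185:255,385:470],None,fx=3.2,fy=3.2,interpolation=2)
c=cv2.resize(S[0]["img"][155:285,310:480],None,fx=2.4,fy=2.4,interpolation=2)
o=np.zeros((600,720,3),np.uint8);o[:240,:]=cv2.resize(a,(720,360))[:240] if 0 else cv2.resize(a,(720,360))[0:240];o[250:250+b.shape[0],:b.shape[1]]=b;o[250:250+c.shape[0],300:300+c.shape[1]]=c
cv2.imwrite("pics/crop.png",o[:,:,::-1])
E
```

```text
rack blue top [603.5 184.5 141. ] [602.3 182.  145. ] [609.8 184.2 145. ]
large [554.6 266.8 181.9]
small [618.7 257.1  90.1]
orange tube [572.5  79.9 142.3] [571.9  78.8 145. ]
port blue [ 538.2 -314.2   62.6] [ 537.6 -312.8   68. ]
port base corners [array([ 562.7, -267.3]), array([ 579.4, -338.6]), array([ 510.1, -364.8]), array([ 493.7, -292.4])]
port orange [478.  -81.2  68. ]
hole [585.7 130.5  45. ]
```

View pics/crop.png

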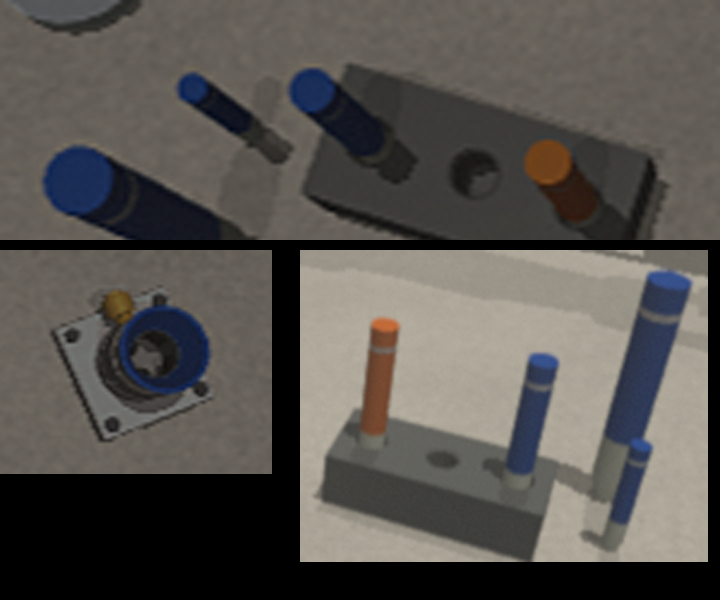

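The crop confirms it: the tube in the rack (313,90) has the same size as the orange one. It sits at about (602,183), 110 mm from the orange tube, with its top at 145. The port is at about (539,-315). Next I turn the tool so the fingers close along world x, clear of the large tube.

Call:
jog_arm(motion=[{"wz": 0.12, "dz": -0.003, "gripper": 0.07}, {"wz": 0.12, "dz": -0.003}, {"wz": 0.12, "dz": -0.003}, {"wz": 0.12, "dz": -0.003}, {"wz": 0.12, "dz": -0.003}, {"wz": 0.12, "dz": -0.003}, {"wz": 0.12, "dz": -0.003}, {"wz": 0.12, "dz": -0.003}, {"wz": 0.12, "dz": -0.003}, {"wz": 0.12, "dz": -0.003}, {"wz": 0.12, "dz": 0}])

```text
invalid input at $.motion[0]: expected keys wx, wy, wz, dx, dy, dz, gripper
```

Call:
jog_arm(motion=[{"dy": 0.036, "dx": -0.012}, {"dy": 0.036, "dx": -0.012}, {"dy": 0.036, "dx": -0.012}, {"dy": 0.036, "dx": -0.012}, {"dy": 0.036, "dx": -0.014}, {"dy": 0.036, "dx": -0.018}, {"dy": 0.036, "dx": -0.02}, {"dy": 0.036, "dx": -0.02}, {"dy": 0.036, "dx": -0.02}, {"dy": 0.036, "dx": -0.02}, {"dy": 0.036, "dx": -0.02}, {"dy": 0.036, "dx": -0.02}])

```text
invalid input at $.motion[0]: expected keys wx, wy, wz, dx, dy, dz, gripper
```

Call:
jog_arm(motion=[{"wx": 0, "wy": 0, "wz": 0.12, "dx": 0, "dy": 0, "dz": -0.003, "gripper": 0.07}, {"wx": 0, "wy": 0, "wz": 0.12, "dx": 0, "dy": 0, "dz": -0.003, "gripper": 0.07}, {"wx": 0, "wy": 0, "wz": 0.12, "dx": 0, "dy": 0, "dz": -0.003, "gripper": 0.07}, {"wx": 0, "wy": 0, "wz": 0.12, "dx": 0, "dy": 0, "dz": -0.003, "gripper": 0.07}, {"wx": 0, "wy": 0, "wz": 0.12, "dx": 0, "dy": 0, "dz": -0.003, "gripper": 0.07}, {"wx": 0, "wy": 0, "wz": 0.12, "dx": 0, "dy": 0, "dz": -0.003, "gripper": 0.07}, {"wx": 0, "wy": 0, "wz": 0.12, "dx": 0, "dy": 0, "dz": -0.003, "gripper": 0.07}, {"wx": 0, "wy": 0, "wz": 0.12, "dx": 0, "dy": 0, "dz": -0.003, "gripper": 0.07}, {"wx": 0, "wy": 0, "wz": 0.12, "dx": 0, "dy": 0, "dz": -0.003, "gripper": 0.07}, {"wx": 0, "wy": 0, "wz": 0.12, "dx": 0, "dy": 0, "dz": -0.003, "gripper": 0.07}, {"wx": 0, "wy": 0, "wz": 0.12, "dx": 0, "dy": 0, "dz": 0, "gripper": 0.07}])

```text
time_s: 1.12
eef_pos: [138.1, 532.5, 235.9]
ee_rot: [-2.231, -2.211, -0.001]
wrist_force: [-0.0, -0.1, 1.0]
opening: 0.742
gripper_force: 0.0
```

Call:
jog_arm(motion=[{"wx": 0, "wy": 0, "wz": 0, "dx": -0.012, "dy": 0.036, "dz": 0, "gripper": 0.07}, {"wx": 0, "wy": 0, "wz": 0, "dx": -0.012, "dy": 0.036, "dz": 0, "gripper": 0.07}, {"wx": 0, "wy": 0, "wz": 0, "dx": -0.012, "dy": 0.036, "dz": 0, "gripper": 0.07}, {"wx": 0, "wy": 0, "wz": 0, "dx": -0.012, "dy": 0.036, "dz": 0, "gripper": 0.07}, {"wx": 0, "wy": 0, "wz": 0, "dx": -0.02, "dy": 0.036, "dz": 0, "gripper": 0.07}, {"wx": 0, "wy": 0, "wz": 0, "dx": -0.02, "dy": 0.036, "dz": 0, "gripper": 0.07}, {"wx": 0, "wy": 0, "wz": 0, "dx": -0.02, "dy": 0.036, "dz": 0, "gripper": 0.07}, {"wx": 0, "wy": 0, "wz": 0, "dx": -0.02, "dy": 0.036, "dz": 0, "gripper": 0.07}, {"wx": 0, "wy": 0, "wz": 0, "dx": -0.02, "dy": 0.036, "dz": 0, "gripper": 0.07}, {"wx": 0, "wy": 0, "wz": 0, "dx": -0.02, "dy": 0.036, "dz": 0, "gripper": 0.07}, {"wx": 0, "wy": 0, "wz": 0, "dx": -0.02, "dy": 0.036, "dz": 0, "gripper": 0.07}, {"wx": 0, "wy": 0, "wz": 0, "dx": -0.02, "dy": 0.036, "dz": 0, "gripper": 0.07}])

```text
time_s: 2.12
eef_pos: [570.9, 321.7, 235.2]
ee_rot: [-2.225, -2.218, 0.001]
wrist_force: [0.7, 0.8, 1.0]
opening: 0.746
gripper_force: 0.0
```

Call:
jog_arm(motion=[{"wx": 0, "wy": 0, "wz": 0, "dx": -0.035, "dy": 0.008, "dz": 0, "gripper": 0.07}, {"wx": 0, "wy": 0, "wz": 0, "dx": -0.035, "dy": 0.008, "dz": 0, "gripper": 0.07}, {"wx": 0, "wy": 0, "wz": 0, "dx": -0.035, "dy": 0.008, "dz": 0, "gripper": 0.07}, {"wx": 0, "wy": 0, "wz": 0, "dx": -0.034, "dy": 0.007, "dz": 0, "gripper": 0.07}, {"wx": 0, "wy": 0, "wz": 0, "dx": 0, "dy": 0, "dz": 0, "gripper": 0.07}, {"wx": 0, "wy": 0, "wz": 0, "dx": 0, "dy": 0, "dz": 0, "gripper": 0.07}])

```text
time_s: 2.62
eef_pos: [600.4, 182.2, 235.1]
ee_rot: [-2.228, -2.214, 0.0]
wrist_force: [0.2, 0.4, 0.3]
opening: 0.741
gripper_force: 0.0
```

```bash
cat >>h.py <<'E'
def wcam():
    return cam("wrist")
def wproj(c,p):
    d,R,t,K=c; q=(R@np.array(p,float).reshape(-1,3).T).T+t
    th=np.arctan2(np.hypot(q[:,0],q[:,1]),q[:,2]);ph=np.arctan2(q[:,1],q[:,0])
    return np.c_[K[0,2]+K[0,0]*th*np.cos(ph),K[1,2]+K[1,1]*th*np.sin(ph)]
def w_at_z(c,uv,z):
    d,R,t,K=c; a=(uv[0]-K[0,2])/K[0,0];b=(uv[1]-K[1,2])/K[1,1];th=np.hypot(a,b)
    r=R.T@[np.sin(th)*a/th,np.sin(th)*b/th,np.cos(th)];o=-R.T@t;return o+r*(z-o[2])/r[2]
E
python3 - <<'E'
from h import *
from cell import status
W=wcam();cv2.imwrite("pics/w1.png",W[0]["img"][:,:,::-1]);s=status.get_state();print(s["eef_pos"],s["ee_rot"])
print(W[3],-W[1].T@W[2],wproj(W,[[602,183,145],[602,183,45],[586,130.5,45],[572,79,145]]))
E
```

```text
[600.06828651 183.70478539 235.21650796] [-2.22544554e+00 -2.21602091e+00 -1.09513256e-04]
[[325.1922621    0.         280.1544581 ]
 [  0.         325.1922621  215.79280265]
 [  0.           0.           1.        ]] [600.17774829 253.74732818 414.65556658] [[282.94077245 217.73258385]
 [282.24504529 195.79326482]
 [269.11744504 239.02958624]
 [252.52641332 321.20287301]]
```

View pics/w1.png

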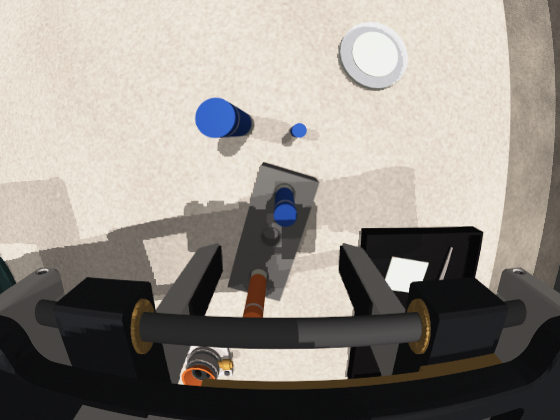

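The wrist view shows the blue tube's top disc at about (285,214), midway between the fingers. The large tube at (217,118) and the small one at (299,131) are well clear.

```bash
python3 - <<'E'
from h import *
W=wcam();i=W[0]["img"];h=cv2.cvtColor(i,cv2.COLOR_RGB2HSV);m=((h[:,:,0]>105)&(h[:,:,0]<130)&(h[:,:,1]>120)&(h[:,:,2]>120)).astype(np.uint8);m[:,:265]=0;m[:,310:]=0;m[:170]=0;m[245:]=0
n,l,st,ce=cv2.connectedComponentsWithStats(m)
for k in range(1,n):
    if st[k,4]>30: print(st[k],ce[k],w_at_z(W,ce[k],145))
print(w_at_z(W,(270.5,234),45))
E
```

```text
[274 206  23  13 240] [285.37916667 212.94166667] [603.74451707 188.74012713 145.        ]
[587.51317861 138.34784282  45.        ]
```

Call:
jog_arm(motion=[{"wx": 0, "wy": 0, "wz": 0, "dx": 0.001, "dy": 0.003, "dz": 0.03, "gripper": 0.07}, {"wx": 0, "wy": 0, "wz": 0, "dx": 0, "dy": 0, "dz": 0.03, "gripper": 0.07}, {"wx": 0, "wy": 0, "wz": 0, "dx": 0, "dy": 0, "dz": 0.03, "gripper": 0.07}, {"wx": 0, "wy": 0, "wz": 0, "dx": 0, "dy": 0, "dz": 0.03, "gripper": 0.07}, {"wx": 0, "wy": 0, "wz": 0, "dx": 0, "dy": 0, "dz": 0.015, "gripper": 0.07}, {"wx": 0, "wy": 0, "wz": 0, "dx": 0, "dy": 0, "dz": 0, "gripper": 0.07}, {"wx": 0, "wy": 0, "wz": 0, "dx": 0, "dy": 0, "dz": 0, "gripper": 0.07}])

```text
time_s: 3.3
eef_pos: [602.0, 186.5, 99.5]
ee_rot: [-2.221, -2.22, 0.003]
wrist_force: [-0.2, 0.6, 1.4]
opening: 0.743
gripper_force: 0.0
```

Call:
jog_arm(motion=[{"wx": 0, "wy": 0, "wz": 0, "dx": 0, "dy": 0, "dz": 0, "gripper": 0.01}, {"wx": 0, "wy": 0, "wz": 0, "dx": 0, "dy": 0, "dz": 0, "gripper": 0.01}, {"wx": 0, "wy": 0, "wz": 0, "dx": 0, "dy": 0, "dz": 0, "gripper": 0.01}, {"wx": 0, "wy": 0, "wz": 0, "dx": 0, "dy": 0, "dz": 0, "gripper": 0.01}, {"wx": 0, "wy": 0, "wz": 0, "dx": 0, "dy": 0, "dz": 0, "gripper": 0.01}, {"wx": 0, "wy": 0, "wz": 0, "dx": 0, "dy": 0, "dz": 0, "gripper": 0.01}, {"wx": 0, "wy": 0, "wz": 0, "dx": 0, "dy": 0, "dz": 0, "gripper": 0.01}, {"wx": 0, "wy": 0, "wz": 0, "dx": 0, "dy": 0, "dz": 0, "gripper": 0.01}], newtons=40)

```text
time_s: 3.97
eef_pos: [603.1, 184.9, 100.5]
ee_rot: [2.225, 2.218, 0.0]
wrist_force: [0.3, 0.5, -0.3]
opening: 0.211
gripper_force: 3.1
```

Call:
jog_arm(motion=[{"wx": 0, "wy": 0, "wz": 0, "dx": 0, "dy": 0, "dz": 0, "gripper": 0.01}, {"wx": 0, "wy": 0, "wz": 0, "dx": 0, "dy": 0, "dz": 0, "gripper": 0.01}, {"wx": 0, "wy": 0, "wz": 0, "dx": 0, "dy": 0, "dz": 0, "gripper": 0.01}, {"wx": 0, "wy": 0, "wz": 0, "dx": 0, "dy": 0, "dz": -0.01, "gripper": 0.01}, {"wx": 0, "wy": 0, "wz": 0, "dx": 0, "dy": 0, "dz": -0.02, "gripper": 0.01}, {"wx": 0, "wy": 0, "wz": 0, "dx": 0, "dy": 0, "dz": -0.025, "gripper": 0.01}, {"wx": 0, "wy": 0, "wz": 0, "dx": 0, "dy": 0, "dz": -0.025, "gripper": 0.01}, {"wx": 0, "wy": 0, "wz": 0, "dx": 0, "dy": 0, "dz": -0.025, "gripper": 0.01}, {"wx": 0, "wy": 0, "wz": 0, "dx": 0, "dy": 0, "dz": -0.025, "gripper": 0.01}, {"wx": 0, "wy": 0, "wz": 0, "dx": 0, "dy": 0, "dz": -0.025, "gripper": 0.01}, {"wx": 0, "wy": 0, "wz": 0, "dx": 0, "dy": 0, "dz": 0, "gripper": 0.01}], newtons=40)

```text
time_s: 4.88
eef_pos: [604.9, 185.5, 263.1]
ee_rot: [2.22, 2.214, 0.015]
wrist_force: [0.3, 0.2, 1.1]
opening: 0.211
gripper_force: 40.0
```

Call:
jog_arm(motion=[{"wx": 0, "wy": 0, "wz": 0, "dx": -0.02, "dy": -0.002, "dz": 0, "gripper": 0.01}, {"wx": 0, "wy": 0, "wz": 0, "dx": -0.036, "dy": -0.005, "dz": 0, "gripper": 0.01}, {"wx": 0, "wy": 0, "wz": 0, "dx": -0.036, "dy": -0.005, "dz": 0, "gripper": 0.01}, {"wx": 0, "wy": 0, "wz": 0, "dx": -0.036, "dy": -0.005, "dz": 0, "gripper": 0.01}, {"wx": 0, "wy": 0, "wz": 0, "dx": -0.036, "dy": -0.005, "dz": 0, "gripper": 0.01}, {"wx": 0, "wy": 0, "wz": 0, "dx": -0.036, "dy": -0.005, "dz": 0, "gripper": 0.01}, {"wx": 0, "wy": 0, "wz": 0, "dx": -0.036, "dy": -0.005, "dz": 0, "gripper": 0.01}, {"wx": 0, "wy": 0, "wz": 0, "dx": -0.036, "dy": -0.005, "dz": 0, "gripper": 0.01}, {"wx": 0, "wy": 0, "wz": 0, "dx": -0.036, "dy": -0.005, "dz": 0, "gripper": 0.01}, {"wx": 0, "wy": 0, "wz": 0, "dx": -0.036, "dy": -0.005, "dz": 0, "gripper": 0.01}, {"wx": 0, "wy": 0, "wz": 0, "dx": -0.036, "dy": -0.005, "dz": 0, "gripper": 0.01}, {"wx": 0, "wy": 0, "wz": 0, "dx": -0.036, "dy": -0.005, "dz": 0, "gripper": 0.01}])

```text
time_s: 5.88
eef_pos: [543.7, -232.1, 254.0]
ee_rot: [-2.223, -2.216, 0.001]
wrist_force: [0.9, 0.6, 0.1]
opening: 0.209
gripper_force: 40.0
```

Call:
jog_arm(motion=[{"wx": 0, "wy": 0, "wz": 0, "dx": -0.036, "dy": -0.005, "dz": 0, "gripper": 0.01}, {"wx": 0, "wy": 0, "wz": 0, "dx": -0.03, "dy": -0.003, "dz": 0.01, "gripper": 0.01}, {"wx": 0, "wy": 0, "wz": 0, "dx": -0.018, "dy": -0.001, "dz": 0.02, "gripper": 0.01}, {"wx": 0, "wy": 0, "wz": 0, "dx": 0, "dy": 0, "dz": 0.02, "gripper": 0.01}, {"wx": 0, "wy": 0, "wz": 0, "dx": 0, "dy": 0, "dz": 0, "gripper": 0.01}, {"wx": 0, "wy": 0, "wz": 0, "dx": 0, "dy": 0, "dz": 0, "gripper": 0.01}])

```text
time_s: 6.38
eef_pos: [534.3, -314.0, 202.7]
ee_rot: [-2.221, -2.214, 0.001]
wrist_force: [-0.1, 0.5, 0.0]
opening: 0.209
gripper_force: 40.0
```

```bash
python3 - <<'E'
from h import *
from cell import status
np.set_printoptions(precision=1,suppress=True)
s=status.get_state();print(s["eef_pos"],s["ee_rot"]*1000,s["gripper_force"])
S,T,W=cam("scene"),cam("top"),wcam()
p=s["eef_pos"]
print(wproj(W,[[539,-315,68],[p[0],p[1],p[2]+45],[p[0],p[1],p[2]-85]]),proj(S,[[539,-315,68],[p[0],p[1],p[2]-85]]),proj(T,[[539,-315,68]]))
o=np.zeros((600,800,3),np.uint8)
o[:420,:560]=W[0]["img"]
c=cv2.resize(S[0]["img"][120:245,85:205],None,fx=2,fy=2,interpolation=2);o[:250,560:800]=c
c=cv2.resize(T[0]["img"][170:260,385:505],None,fx=2,fy=2,interpolation=2);o[260:440,560:800]=c
cv2.imwrite("pics/w2.png",o[:,:,::-1])
E
```

```text
[ 534.3 -314.   202.7] [-2220.9 -2213.6     0.9] 39.993600100278854
[[283.8 207. ]
 [278.5 289.3]
 [279.1 218.8]] [[139.7 195.8]
 [136.7 172.3]] [[436.2 216.2]]
```

View pics/w2.png

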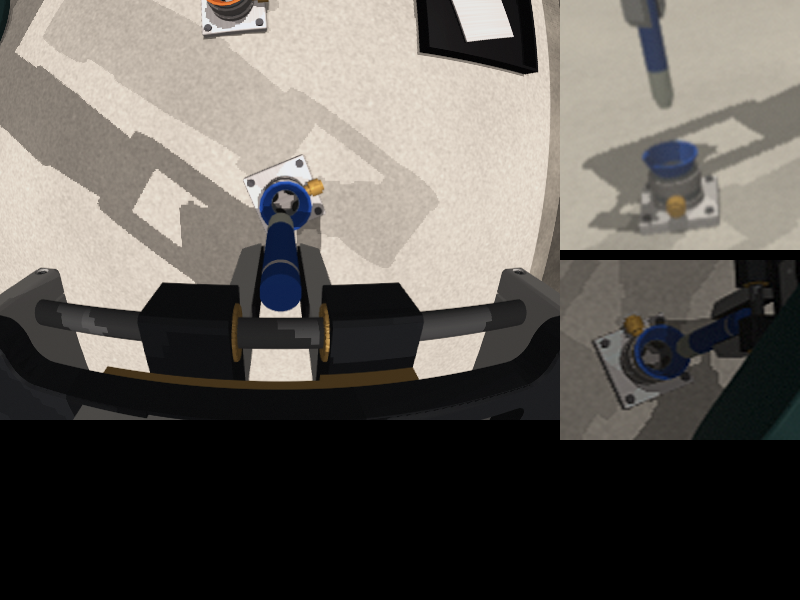

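The wrist view shows the tube held with its top at (281,290) and its lower end at about (281,217). The blue collet ring is at about (285,204), with the tube close to plumb over it. I'll take a closer crop with predicted outlines for the final offset.

```bash
python3 - <<'E'
from h import *
from cell import status
S,W=cam("scene"),wcam();p=status.get_state()["eef_pos"];print(p)
a=np.linspace(0,2*np.pi,60);ring=lambda x,y,z,r:np.c_[x+r*np.cos(a),y+r*np.sin(a),0*a+z]
def draw(c,P,box,f,specs):
    u0,v0,u1,v1=box;im=cv2.resize(np.ascontiguousarray(c[0]["img"][v0:v1,u0:u1,::-1]),None,fx=f,fy=f,interpolation=cv2.INTER_CUBIC)
    for (q,col) in specs: cv2.polylines(im,[((P(c,q)-[u0,v0]+.5)*f).round().astype(int).reshape(-1,1,2)],True,col,1)
    return im
b=p[2]-85.2
sp=[(ring(539,-315,68,27),(0,255,255)),(ring(539,-315,50,14),(0,255,255)),(ring(p[0],p[1],b,6),(0,0,255)),(ring(p[0],p[1],b+12,10),(0,0,255)),(ring(p[0],p[1],b+130,10),(0,255,0))]
A=draw(W,wproj,(230,150,340,320),3.5,sp);B=draw(S,proj,(85,120,205,245),3.3,sp)
o=np.zeros((600,800,3),np.uint8);o[:A.shape[0],:A.shape[1]]=A;o[:B.shape[0],395:395+B.shape[1]]=B[:,:405]
cv2.imwrite("pics/w3.png",o)
E
```

```text
[ 536.39466071 -314.4117235   207.44966931]
```

View pics/w3.png

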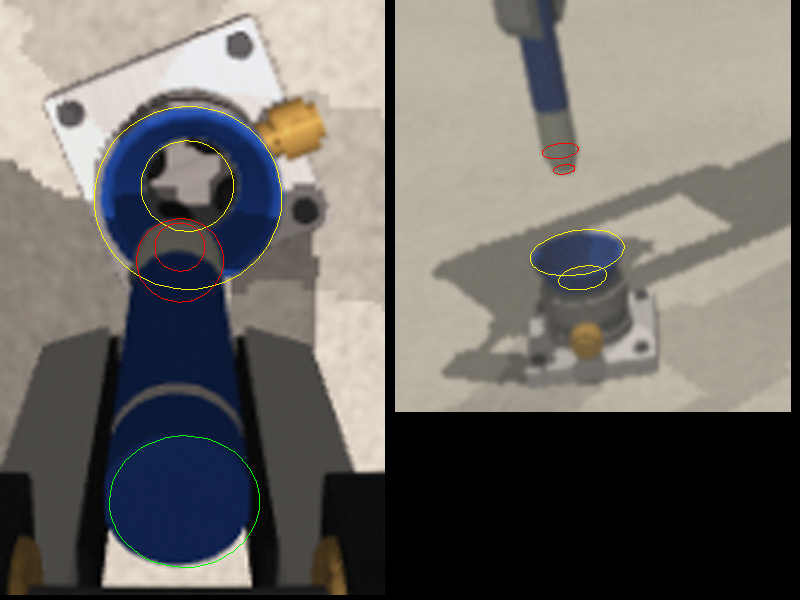

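The outlines agree well: the collet is at (539,-315), and the tube hangs plumb at about (536.5,-315), with its lower end near z 122. I'll shift +2.5 mm in x and descend into the funnel.

Call:
jog_arm(motion=[{"wx": 0, "wy": 0, "wz": 0, "dx": 0, "dy": 0.0025, "dz": 0.01, "gripper": 0.01}, {"wx": 0, "wy": 0, "wz": 0, "dx": 0, "dy": 0, "dz": 0.02, "gripper": 0.01}, {"wx": 0, "wy": 0, "wz": 0, "dx": 0, "dy": 0, "dz": 0.015, "gripper": 0.01}, {"wx": 0, "wy": 0, "wz": 0, "dx": 0, "dy": 0, "dz": 0.01, "gripper": 0.01}, {"wx": 0, "wy": 0, "wz": 0, "dx": 0, "dy": 0, "dz": 0.008, "gripper": 0.01}, {"wx": 0, "wy": 0, "wz": 0, "dx": 0, "dy": 0, "dz": 0.006, "gripper": 0.01}, {"wx": 0, "wy": 0, "wz": 0, "dx": 0, "dy": 0, "dz": 0.005, "gripper": 0.01}, {"wx": 0, "wy": 0, "wz": 0, "dx": 0, "dy": 0, "dz": 0, "gripper": 0.01}, {"wx": 0, "wy": 0, "wz": 0, "dx": 0, "dy": 0, "dz": 0, "gripper": 0.01}])

```text
time_s: 7.38
eef_pos: [538.2, -314.9, 131.8]
ee_rot: [2.224, 2.218, 0.0]
wrist_force: [0.1, -0.2, -0.6]
opening: 0.204
gripper_force: 40.0
```

Call:
jog_arm(motion=[{"wx": 0, "wy": 0, "wz": 0, "dx": 0, "dy": 0, "dz": 0.004, "gripper": 0.01}, {"wx": 0, "wy": 0, "wz": 0, "dx": 0, "dy": 0, "dz": 0.004, "gripper": 0.01}, {"wx": 0, "wy": 0, "wz": 0, "dx": 0, "dy": 0, "dz": 0.004, "gripper": 0.01}, {"wx": 0, "wy": 0, "wz": 0, "dx": 0, "dy": 0, "dz": 0.004, "gripper": 0.01}, {"wx": 0, "wy": 0, "wz": 0, "dx": 0, "dy": 0, "dz": 0.003, "gripper": 0.01}, {"wx": 0, "wy": 0, "wz": 0, "dx": 0, "dy": 0, "dz": 0.003, "gripper": 0.01}, {"wx": 0, "wy": 0, "wz": 0, "dx": 0, "dy": 0, "dz": 0, "gripper": 0.01}])

```text
time_s: 7.97
eef_pos: [538.5, -314.9, 108.8]
ee_rot: [2.224, 2.218, 0.001]
wrist_force: [2.4, -0.6, -0.7]
opening: 0.204
gripper_force: 40.0
```

Call:
jog_arm(motion=[{"wx": 0, "wy": 0, "wz": 0, "dx": 0, "dy": 0, "dz": 0.002, "gripper": 0.01}, {"wx": 0, "wy": 0, "wz": 0, "dx": 0, "dy": 0, "dz": 0.002, "gripper": 0.01}, {"wx": 0, "wy": 0, "wz": 0, "dx": 0, "dy": 0, "dz": 0.002, "gripper": 0.01}, {"wx": 0, "wy": 0, "wz": 0, "dx": 0, "dy": 0, "dz": 0.001, "gripper": 0.01}, {"wx": 0, "wy": 0, "wz": 0, "dx": 0, "dy": 0, "dz": 0, "gripper": 0.01}])

```text
time_s: 8.38
eef_pos: [538.4, -314.9, 102.1]
ee_rot: [2.224, 2.218, 0.001]
wrist_force: [4.2, -0.8, 1.2]
opening: 0.205
gripper_force: 40.0
```

Call:
jog_arm(motion=[{"wx": 0, "wy": 0, "wz": 0, "dx": 0, "dy": 0.001, "dz": 0.001, "gripper": 0.01}, {"wx": 0, "wy": 0, "wz": 0, "dx": 0, "dy": 0, "dz": 0.001, "gripper": 0.01}, {"wx": 0, "wy": 0, "wz": 0, "dx": 0, "dy": 0, "dz": 0.001, "gripper": 0.01}, {"wx": 0, "wy": 0, "wz": 0, "dx": 0, "dy": 0, "dz": 0, "gripper": 0.01}])

```text
time_s: 8.72
eef_pos: [538.9, -315.0, 99.5]
ee_rot: [2.225, 2.218, -0.0]
wrist_force: [2.5, -0.5, 3.2]
opening: 0.204
gripper_force: 40.0
```

Call:
jog_arm(motion=[{"wx": 0, "wy": 0, "wz": 0, "dx": 0, "dy": 0.0005, "dz": 0.001, "gripper": 0.01}, {"wx": 0, "wy": 0, "wz": 0, "dx": 0, "dy": 0, "dz": 0.001, "gripper": 0.01}, {"wx": 0, "wy": 0, "wz": 0, "dx": 0, "dy": 0, "dz": 0, "gripper": 0.01}, {"wx": 0, "wy": 0, "wz": 0, "dx": 0, "dy": 0, "dz": 0, "gripper": 0.01}])

```text
time_s: 9.05
eef_pos: [539.2, -315.1, 99.4]
ee_rot: [2.224, 2.218, -0.001]
wrist_force: [-0.1, 1.1, 8.9]
opening: 0.204
gripper_force: 40.0
```

The tool has stalled at 99.4 mm, which matches the floor. One firmer push will tell the floor from seal drag.

Call:
jog_arm(motion=[{"wx": 0, "wy": 0, "wz": 0, "dx": 0, "dy": 0, "dz": 0.002, "gripper": 0.01}, {"wx": 0, "wy": 0, "wz": 0, "dx": 0, "dy": 0, "dz": 0.002, "gripper": 0.01}, {"wx": 0, "wy": 0, "wz": 0, "dx": 0, "dy": 0, "dz": 0, "gripper": 0.01}, {"wx": 0, "wy": 0, "wz": 0, "dx": 0, "dy": 0, "dz": 0, "gripper": 0.01}])

```text
time_s: 9.38
eef_pos: [539.4, -315.3, 99.3]
ee_rot: [2.223, 2.216, -0.001]
wrist_force: [-3.6, 2.7, 21.1]
opening: 0.207
gripper_force: 40.0
```

It has bottomed: 21 N with no movement. I'll unload most of the push, then release and rise.

Call:
jog_arm(motion=[{"wx": 0, "wy": 0, "wz": 0, "dx": 0, "dy": 0, "dz": -0.005, "gripper": 0.01}, {"wx": 0, "wy": 0, "wz": 0, "dx": 0, "dy": 0, "dz": 0, "gripper": 0.01}, {"wx": 0, "wy": 0, "wz": 0, "dx": 0, "dy": 0, "dz": 0, "gripper": 0.06}, {"wx": 0, "wy": 0, "wz": 0, "dx": 0, "dy": 0, "dz": 0, "gripper": 0.06}, {"wx": 0, "wy": 0, "wz": 0, "dx": 0, "dy": 0, "dz": 0, "gripper": 0.06}, {"wx": 0, "wy": 0, "wz": 0, "dx": 0, "dy": 0, "dz": 0, "gripper": 0.06}, {"wx": 0, "wy": 0, "wz": 0, "dx": 0, "dy": 0, "dz": 0, "gripper": 0.06}, {"wx": 0, "wy": 0, "wz": 0, "dx": 0, "dy": 0, "dz": 0, "gripper": 0.06}])

```text
time_s: 10.05
eef_pos: [539.2, -314.6, 97.6]
ee_rot: [-2.224, -2.217, 0.0]
wrist_force: [0.1, -0.9, -0.1]
opening: 0.592
gripper_force: 0.0
```

Call:
jog_arm(motion=[{"wx": 0, "wy": 0, "wz": 0, "dx": 0, "dy": 0, "dz": -0.01, "gripper": 0.06}, {"wx": 0, "wy": 0, "wz": 0, "dx": 0, "dy": 0, "dz": -0.02, "gripper": 0.06}, {"wx": 0, "wy": 0, "wz": 0, "dx": 0, "dy": 0, "dz": -0.03, "gripper": 0.06}, {"wx": 0, "wy": 0, "wz": 0, "dx": 0, "dy": 0, "dz": -0.03, "gripper": 0.06}, {"wx": 0, "wy": 0, "wz": 0, "dx": 0, "dy": 0, "dz": -0.03, "gripper": 0.06}, {"wx": 0, "wy": 0, "wz": 0, "dx": 0, "dy": 0, "dz": 0, "gripper": 0.06}, {"wx": 0, "wy": 0, "wz": 0, "dx": 0, "dy": 0, "dz": 0, "gripper": 0.06}])

```text
time_s: 10.63
eef_pos: [540.7, -315.6, 222.2]
ee_rot: [2.22, 2.214, 0.002]
wrist_force: [-0.2, -0.5, -0.6]
opening: 0.64
gripper_force: 0.0
```

```bash
python3 - <<'E'
from h import *
S,W=cam("scene"),wcam()
a=np.linspace(0,2*np.pi,60);ring=lambda x,y,z,r:np.c_[x+r*np.cos(a),y+r*np.sin(a),0*a+z]
def draw(c,P,box,f):
    u0,v0,u1,v1=box;im=cv2.resize(np.ascontiguousarray(c[0]["img"][v0:v1,u0:u1,::-1]),None,fx=f,fy=f,interpolation=cv2.INTER_CUBIC)
    for q,col in((ring(539,-315,68,27),(0,255,255)),(ring(539,-315,145,10),(0,255,0))): cv2.polylines(im,[((P(c,q)-[u0,v0]+.5)*f).round().astype(int).reshape(-1,1,2)],True,col,1)
    return im
A=draw(W,wproj,(230,150,340,320),3.5);B=draw(S,proj,(85,120,205,245),3.3)
o=np.zeros((600,800,3),np.uint8);o[:A.shape[0],:A.shape[1]]=A;o[:B.shape[0],395:]=B[:,:405] if B.shape[1]>=405 else np.pad(B,((0,0),(0,405-B.shape[1]),(0,0)))
o[420:600,395:635]=cv2.resize(S[0]["img"][165:285,310:470,::-1],(240,180))
cv2.imwrite("pics/w4.png",o)
E
```

```text
(no output)
```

View pics/w4.png

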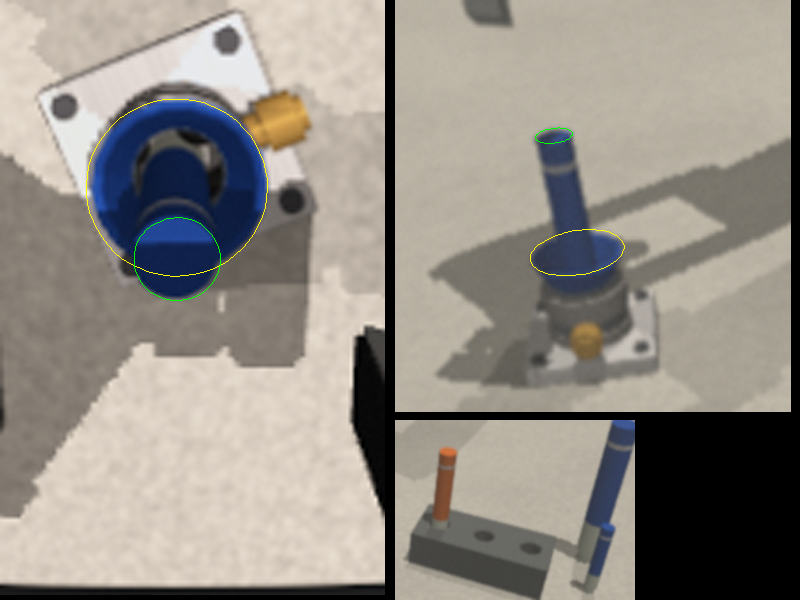

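The tube's top matches the predicted z = 145 ring in both views, at crop (554,136) and (178,258), so it is upright and fully home. The orange tube still stands in the rack and the gripper is clear.

```bash
python3 -c "
from cell import arm
print(arm.sign_off())"
```

```text
the job is handed in; nothing more can be done
None
```

The middle-sized blue tube is upright and bottomed in the blue-collet port and the gripper has let go; the orange tube and orange port were not touched, and the job was handed in at about 11 s of the 38 s limit.

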